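Sort the drained culture ware from the slanted rack

TASK

Empty the slanted draining rack by sorting the culture ware in it: stand the rectangular well plate on edge in the undivided steel bin, and the two round dishes on edge in the longer steel bin that has a divider. Set each piece down into its bin rather than letting it fall, let go, and leave the bottle, the jar and the tip box where they stand.

Things in the scene. Friction and masses are not known exactly. Their poses are not given: they have to be found in the camera images.
- rack: Slanted grey draining rack, fixed, 420 mm wide (its y), origin on the bench. Three pockets side by side at y = -138, 0, +138 mm, a piece of ware in each, in any order, on edge on ledges 60 mm above the bench, leaning 30 degrees, tops towards the rack's -x (robot side). Steel end plates 75 mm high.
- rack_ledge (a point): Point on the middle pocket's ledge under the piece. A piece is held by a rest behind it (-x side) up to 45 mm along the slant from the ledge and two narrow fingers before it up to 30 mm (4 mm play): grip it across its thickness at its upper edge, the tool leaning as it does, and draw it out along the slant
- plate: Rectangular white well plate (6 x 4 grey wells on its +x face), 127 mm wide, 85 mm high, 16 mm thick. Origin at its centre. Its own z axis is its height (up along the 30 degree slant as it stands in the rack), x its thickness, y its width. 
- dish1: Round white culture dish with lid, a disc of 90 mm diameter, 16 mm thick. Origin at its centre. Its x axis is the disc's axis (thickness); z is up along the 30 degree slant as it stands in the rack, y its width.
- dish2: A second round dish, the same as dish1.
- plate_bin: Open steel bin without divider, for the plate, fixed: 65 (its x) by 165 (its y) mm outside, 55 high, walls and floor 5 (inside 55 x 155, 50 deep). Origin: centre of its underside, on the bench. The plate stands in it with its width along the bin's y, and may lean on a wall. The two bins may swap sides.
- dish_bin: Open steel bin with one divider, for the dishes, fixed: 65 (its x) by 225 (its y) mm outside, 55 high, walls, floor and divider 5: two compartments of 55 (x) by 105 (y), 50 deep. Origin: centre of its underside, on the bench, under the divider. A dish stands with its thickness along the bin's x and may lean on a wall. Either compartment will do.
- dish_bin_left (a point): Centre of the inner floor of the dish bin's +y compartment (5 mm above the bench).
- dish_bin_right (a point): Centre of the inner floor of the dish bin's -y compartment (5 mm above the bench).
- bottle: Bystander: white plastic bottle with grey cap, 64 mm diameter, 150 mm high, loose, left of the rack. Origin: centre of its underside.
- jar: Bystander: small glass jar with a lid, 56 mm diameter, 100 mm high, loose, right of the bins. Origin: centre of its underside.
- tipbox: Bystander: pipette tip box with yellow lid, 84 x 114 mm, 72 mm high, loose, right of the rack. Origin: centre of its underside.
Mind the look-alikes: they are no part of the job. Leave any green look-alike of the dish2 alone. Leave any green look-alike of the dish1 alone.

How it is judged (in metres and radians):
At the end, for the whole second after the job is handed in: The well plate is in the undivided bin and both dishes are in the divided bin: each piece's centre lies within the walls of its bin seen from above and lower than 56 mm above the bench (upright or leaning, not lying across the walls), and all are at rest (below 0.03 m/s) (x of plate in the frame of plate_bin between -0.0275 and 0.0275 m and y of plate in the frame of plate_bin between -0.08 and 0.08 m and z of plate in the frame of plate_bin below 0.056 m and linear speed of each of plate, dish1, dish2 below 0.03 m/s and x of dish1 in the frame of dish_bin between -0.0275 and 0.0275 m and y of dish1 in the frame of dish_bin between -0.11 and 0.11 m and z of each of dish1, dish2 in the frame of dish_bin below 0.056 m and x of dish2 in the frame of dish_bin between -0.0275 and 0.0275 m and y of dish2 in the frame of dish_bin between -0.11 and 0.11 m); the robot touches nothing.
It fails at once if a piece is let fall into its bin from a height instead of being set down (faster than 0.9 m/s in or just over the bin while not held) ((x of plate in the frame of plate_bin between -0.0275 and 0.0275 m and y of plate in the frame of plate_bin between -0.08 and 0.08 m and z of plate in the frame of plate_bin below 0.2 m and contact force between the fingers and plate below 0.1 N and linear speed of plate above 0.9 m/s) or (x of dish1 in the frame of dish_bin between -0.0275 and 0.0275 m and y of dish1 in the frame of dish_bin between -0.11 and 0.11 m and z of dish1 in the frame of dish_bin below 0.2 m and contact force between the fingers and dish1 below 0.1 N and linear speed of dish1 above 0.9 m/s) or (x of dish2 in the frame of dish_bin between -0.0275 and 0.0275 m and y of dish2 in the frame of dish_bin between -0.11 and 0.11 m and z of dish2 in the frame of dish_bin below 0.2 m and contact force between the fingers and dish2 below 0.1 N and linear speed of dish2 above 0.9 m/s)).
It fails at once if the bottle is shifted by more than 30 mm or knocked over (distance of bottle from where it was at the start of the episode above 0.03 m or angle between bottle's own z axis and vertical above 0.5 rad).
It fails at once if the jar is shifted by more than 30 mm or knocked over (distance of jar from where it was at the start of the episode above 0.03 m or angle between jar's own z axis and vertical above 0.5 rad).
It fails at once if the tipbox is shifted by more than 30 mm or knocked over (distance of tipbox from where it was at the start of the episode above 0.03 m or angle between tipbox's own z axis and vertical above 0.5 rad).
It also fails if it takes over 61 s, if anything falls off the work surface, if the arm or the gripper's body presses on something with over 40 N, if the wrist force passes 120 N, or if a joint passes its speed limit or range.

ROBOT

A 6-joint arm with a two-finger parallel gripper is mounted at the origin on the work surface. World frame = base frame: x ahead of the robot, y to its left, z up, the work surface at z = 0. Lengths are in mm, angles in rad, forces in N, time in s.
With the tool pointing down it reaches from about 400 to 925 mm from the base axis. Payload 12.5 kg.
Tool frame: the origin (TCP) lies at the very end of the fingers, on their centre line; the grasp point (between the pads) lies 19 mm behind it; z points along the fingers, y is the line along which they close (so a half turn about z gives the same grasp; the last joint's range is limited). The gripper opens to 95 mm and grips with 3 to 60 N. Pads are 20 mm wide; open, the fingers measure 119 mm over their backs; the gripper's body (75 mm by 180 mm) begins 59 mm behind the grasp point.
Start: joints at [1.226, 0.491, 1.559, -0, 1.092, -0.106], TCP at [147.817, 607.286, 214.661] pointing down, gripper open.
Joint ranges: [-3.1, 3.1], [-0.84, 2.19], [0.05, 2.79], [-1.13, 4.28], [0.06, 2.93], [-2.69, 2.69]. Speed limits (rad/s): [2.22, 2.22, 2.79, 3.14, 3.14, 3.14].

INTERFACE

Orientations are given as [roll, pitch, yaw] about the fixed x, y, z axes, in that order (R = Rz(yaw) Ry(pitch) Rx(roll)).
In Python, from cell import * gives the robot as it stands.
- The arm moves only by the tool jog_arm, never from a script. Its argument "targets" is a list of rows, each an object with "turn": the turn, a rotation vector about the world's x, y, z in degrees, a list of three; "slide": the shift along the world's x, y, z in mm, a list of three; "claw": the opening in per cent of the stroke, from 0 (shut) to 100 (fully open). In form: [{"turn": [wx, wy, wz], "slide": [x, y, z], "claw": claw}, ...]. A call has 1 to 5 rows; each row shifts and turns the commanded pose from where the row before left it; what a row does not reach is not made up. A row lasts 1/8 s, in which the tool goes at most 62.5 mm and 10.7 degrees, less where a joint would pass 70% of its speed; a pose out of reach is approached as far as the arm can. A call with a gripper value outside its range is refused whole. The fingers move at their own pace and stop on an object; the grip force is fixed at half the most. Time passes only in rows, so rows that do not move let the fingers close. It gives the time, the measured TCP pose, the force, the opening and the grip force at its end, in the units of the state.
- state(): the state, without advancing time (a new reading comes with each control period).
- read_camera(name): name is "side" or "top" or "wrist"; returns a dict with "frame" (400x640x3 uint8, blue, green, red), "mtx" (3x3 intrinsics, pixels), "R" (3x3) and "t" (3): a world point X has camera coordinates R X + t. Camera axes: x right, y down, z forward; pixel columns grow to the right and rows downward; lengths in mm; the calibration is good to about 2 mm. A picture is of the moment at which its call begins. There is no depth.
- job_done(): hands the job in; it is judged then, once.
Trained networks look in the newest picture that a camera, given by its name, has taken for a name from the list of things; names that differ only in an ending like _2 or _b are one class to them, and where a whole thing is asked for, a point or a joint stands for the part that bears it (a point fixed in the world has none). Each returns a list of dicts, best first, with "conf" (0 to 1); they miss things now and then, are a little off and sometimes report something else, mostly with a low value. They report only what shows in the picture. A call takes as long as a camera call. They do not tell look-alikes from the thing itself.
- look_for(query, camera): "xy" ([column, row] in pixels, amid what is visible of it).
The state is a dict: "t": time; "joints": joint angles; "qvel": joint speeds; "tau": joint torques, N m; "eef_pos": TCP position; "tcp_rot": TCP orientation; "ft_force": force on the tool from outside, world axes, zero at the start; "moment": the same for the moment, N m; "opening": opening from 0.0 (shut) to 1.0 (fully open); "grip_force": force on a finger pad.
Only numpy, scipy, OpenCV 4.12 (cv2) and the standard library are available. Lean on these libraries where they do the work, as an engineer would, in place of code of your own. Each camera call takes 0.05 s, during which the arm holds its last target. There are 200 camera calls.

## Working session

There is one attempt and no reset: what is moved stays moved. The work goes in short steps, Python scripts to look and compute and a tool call to move; the robot and the scene stay as the last step left them, time stands still between calls to the robot, and variables do not carry over. Pictures are saved under pics/ and viewed, at most 10 in all, crops included, and the job is handed in when it is done.

Besides the shell and the picture viewer there is one more tool, called after "Emit:" as name([rows], argument=value, ...), one row to a line, values as JSON. jog_arm: Moves the arm, as the interface text tells. Its arguments: {"type":"object","properties":{"targets":{"type":"array","items":{"type":"object","properties":{"turn":{"type":"array","items":{"type":"number"}},"slide":{"type":"array","items":{"type":"number"}},"claw":{"type":"number"}}}}},"required":["targets"]}

```bash
ls; mkdir -p pics; python3 - <<'E'
from cell import *
import cv2,numpy as np
print(state())
for c in("top","side"):
    r=read_camera(c);cv2.imwrite(f"pics/{c}1.png",r["frame"])
    print(c,r["mtx"].tolist(),r["R"].tolist(),r["t"].tolist())
    for q in("rack_ledge","rack","plate","dish1","plate_bin","dish_bin","bottle","jar","tipbox"):
        print(q,[(np.round(d["xy"]).tolist(),round(d["conf"],2)) for d in look_for(q,c)])
E
```

```text
pics
{'t': 0.0, 'joints': array([ 1.22641753e+00,  4.91562706e-01,  1.55946285e+00, -2.27474564e-05,
        1.09169145e+00, -1.05581930e-01]), 'qvel': array([ 4.95674527e-04,  1.16829623e-04, -7.04104400e-04,  5.08992840e-04,
        8.81863592e-05,  7.40959619e-04]), 'tau': array([ 1.23300939e-03, -6.12646580e+01, -2.58198649e+01,  6.93243043e-02,
        4.80304565e-02, -1.07250135e-04]), 'eef_pos': array([147.72143015, 607.03565915, 214.05517853]), 'tcp_rot': array([-3.14047243e+00, -9.84288655e-05,  2.90280623e+00]), 'ft_force': array([ 0.22179243, -0.06987072,  0.07857794]), 'moment': array([-0.01112419, -0.00912756,  0.07395136]), 'grip_force': 0.0, 'opening': 0.9970858555198847}
top [[376.41231596940895, 0.0, 311.8120895104984], [0.0, 376.41231596940895, 199.19066124269938], [0.0, 0.0, 1.0]] [[-2.740236435129982e-06, -0.9999682495451495, 0.007968682080542605], [-0.9947419378185858, -0.000813373019327454, -0.1024100364674105], [0.1024132664131753, -0.007927062882372448, -0.9947103520807667]] [-15.857109336467397, 640.7388407346618, 925.3268914920284]
rack_ledge [([310.0, 174.0
[... 464 characters left out ...]
0, 1.0]] [[0.9522931580755437, -0.30518313392708474, -0.0009979223171073424], [-0.2284346518615326, -0.7106313119390151, -0.6654477803109231], [0.20237428421469048, 0.6339293282837428, -0.7464437392264163]] [-593.5556138611746, 199.01377479727387, 1063.565592261745]
rack_ledge [([368.0, 230.0], 0.74)]
rack [([364.0, 229.0], 0.78), ([279.0, 283.0], 0.43)]
plate [([371.0, 253.0], 0.6), ([235.0, 189.0], 0.39)]
dish1 [([371.0, 161.0], 0.98), ([412.0, 242.0], 0.92), ([400.0, 204.0], 0.83), ([346.0, 208.0], 0.65), ([328.0, 168.0], 0.6)]
plate_bin [([236.0, 189.0], 0.81)]
dish_bin [([279.0, 283.0], 0.74)]
bottle [([275.0, 112.0], 0.59)]
jar [([308.0, 367.0], 0.98), ([280.0, 282.0], 0.71)]
tipbox []
```

View pics/top1.png

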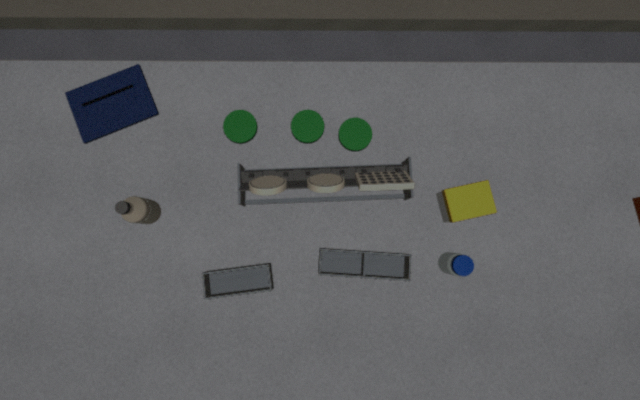

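View pics/side1.png

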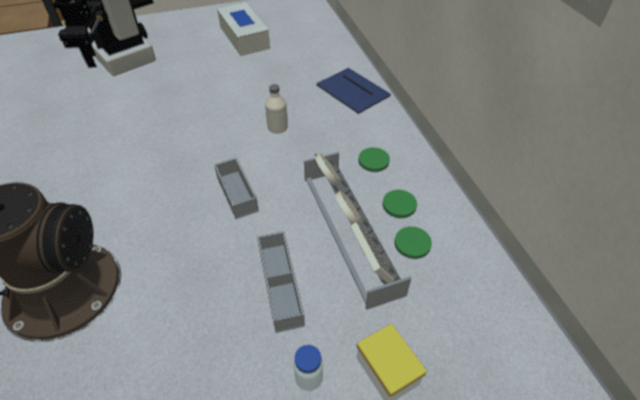

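The top picture shows the rack at about (325,180), with dishes at (267,185) and (327,185) and the plate at (385,180). The plate bin is at (238,281) and the dish bin at (364,264). The three green look-alikes lie behind the rack. The side picture agrees. I'll enlarge both to read the corners.

```bash
python3 - <<'E'
import cv2
a=cv2.imread("pics/top1.png")[145:305,195:425];cv2.imwrite("pics/topc.png",cv2.convertScaleAbs(cv2.resize(a,None,fx=3.4,fy=3.4,interpolation=cv2.INTER_CUBIC),alpha=1.4))
a=cv2.imread("pics/side1.png")[145:335,205:425];cv2.imwrite("pics/sidec.png",cv2.resize(a,None,fx=3,fy=3,interpolation=cv2.INTER_CUBIC))
E
```

```text
(no output)
```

View pics/topc.png

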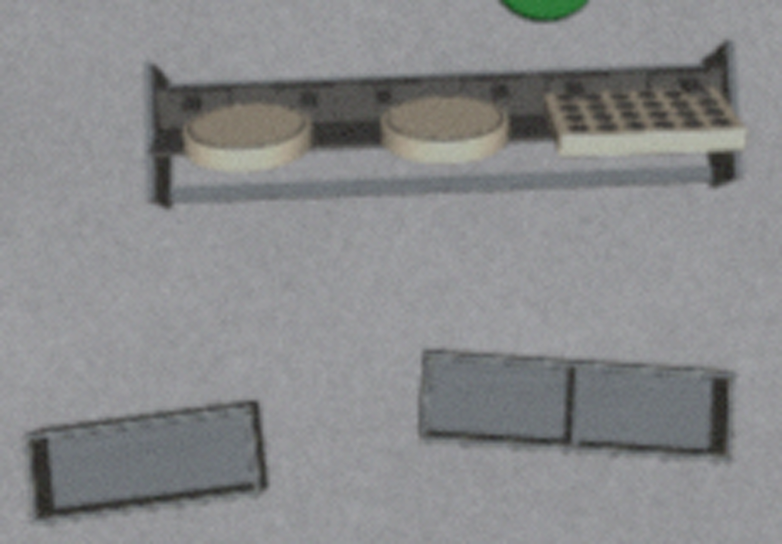

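View pics/sidec.png

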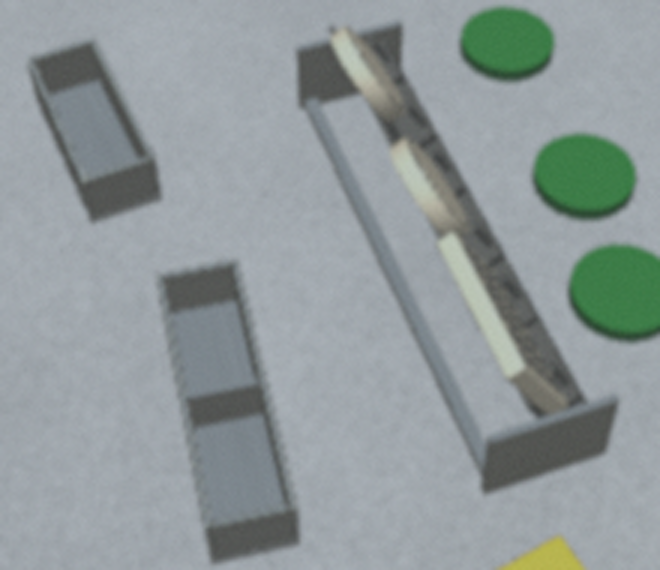

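```bash
cat > h.py <<'E'
import cv2,numpy as np
from scipy.optimize import least_squares
from scipy.spatial.transform import Rotation as Ro
from cell import *
C={c:read_camera(c) for c in("top","side")}
def pr(c,X):
    k=C[c]; p=(k["R"]@np.asarray(X,float).T).T+k["t"]; p=p@k["mtx"].T; return p[:,:2]/p[:,2:]
def px(c,P):
    P=np.asarray(P,float); s,o=(3.4,(195,145)) if c=="top" else (3,(205,145))
    return (P+.5)/s-.5+o
def pose(v,lean=0): return Ro.from_euler("ZY",[v[3],-lean]).as_matrix(),np.array(v[:3])
def W(v,L,lean=0):
    R,t=pose(v,lean); return np.asarray(L,float)@R.T+t
def fit(L,obs,lean,v0,free):
    v0=np.array(v0,float)
    def f(q):
        v=v0.copy(); v[free]=q; return np.concatenate([(pr(c,W(v,L[c] if isinstance(L,dict) else L,lean))-px(c,P)).ravel() for c,P in obs.items()])
    r=least_squares(f,v0[free],x_scale=[.1 if i==3 else 10 for i in free]); v=v0.copy(); v[free]=r.x
    return v,np.round(r.fun.reshape(-1,2),1)
E
python3 - <<'E'
from h import *
def rim(w):return [[32.5,w,55],[32.5,-w,55],[-32.5,-w,55],[-32.5,w,55]]
pb,e1=fit(rim(82.5),{"top":[(30,433),(258,402),(266,488),(36,518)],"side":[(95,42),(157,160),(85,185),(32,60)]},0,[450,180,0,0],[0,1,2,3])
db,e2=fit(rim(112.5),{"top":[(425,350),(733,373),(728,458),(420,437)],"side":[(237,262),(298,515),(208,528),(160,275)]},0,[450,-100,0,0],[0,1,2,3])
pl,e3=fit([[8,63.5,42.5],[8,-63.5,42.5],[-8,-63.5,42.5],[-8,63.5,42.5]],{"top":[(555,135),(742,122),(742,150),(562,157)],"side":[(458,235),(523,362),(508,375),(440,238)]},np.pi/6,[650,-150,100,0],[0,1,2,3])
np.set_printoptions(suppress=True,precision=3)
for n,v,e in(("pb",pb,e1),("db",db,e2),("pl",pl,e3)):print(n,v,np.abs(e).max(),e.tolist())
# dishes: rack line from plate
a=np.linspace(0,2*np.pi,40)
ims={c:cv2.resize(C[c]["frame"],None,fx=3,fy=3,interpolation=cv2.INTER_CUBIC) for c in C}
def draw(P,c,col):cv2.polylines(ims[c],[np.int32(np.round((pr(c,P)+.5)*3-.5))],True,col,1)
for c in C:
    draw(W(pb,rim(82.5)),c,(0,0,255));draw(W(db,rim(112.5)),c,(0,0,255))
    for s in(8,-8):draw(W(pl,[[s,63.5,42.5],[s,-63.5,42.5],[s,-63.5,-42.5],[s,63.5,-42.5]],np.pi/6),c,(255,0,0))
    for k in(1,2):
        for s in(8,-8):draw(W(pl,np.c_[s+0*a,138*k+45*np.cos(a),2.5+45*np.sin(a)],np.pi/6),c,(255,0,255))
t=ims["top"][145*3:305*3,195*3:425*3];cv2.imwrite("pics/ov1.png",t)
s=ims["side"][145*3:335*3,205*3:425*3];cv2.imwrite("pics/ov2.png",s)
E
```

```text
pb [439.462 164.798  -3.523   0.125] 1.4 [[-0.6, -0.6], [-0.5, -0.1], [0.2, 1.4], [0.2, 1.3], [1.4, -0.6], [1.1, 0.4], [0.5, 0.2], [-0.5, 0.3]]
db [ 479.029 -144.42    -7.612   -0.073] 1.4 [[-0.1, -0.3], [-0.1, -0.4], [0.2, 1.2], [-0.5, 0.7], [1.1, -0.1], [0.6, -1.4], [-0.3, 1.1], [-0.2, 0.7]]
pl [ 681.98  -183.747   94.502    0.035] 2.3 [[0.3, -0.5], [0.7, 1.5], [0.1, -0.3], [-1.9, -0.5], [-0.8, -2.3], [1.7, 1.0], [0.1, 0.8], [-0.8, 0.7]]
```

View pics/ov1.png

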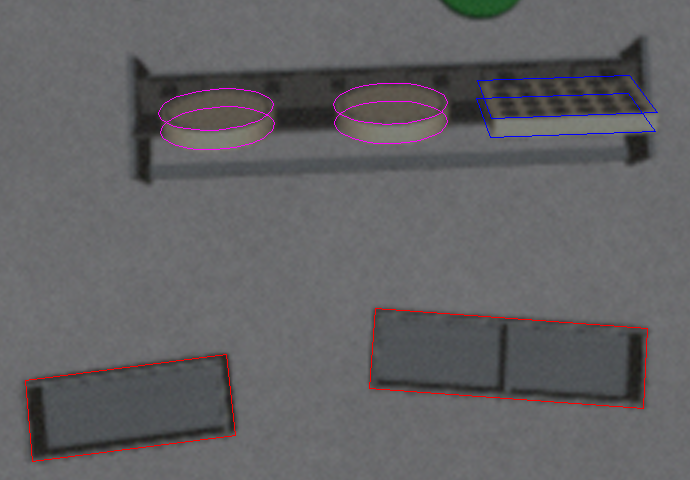

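View pics/ov2.png

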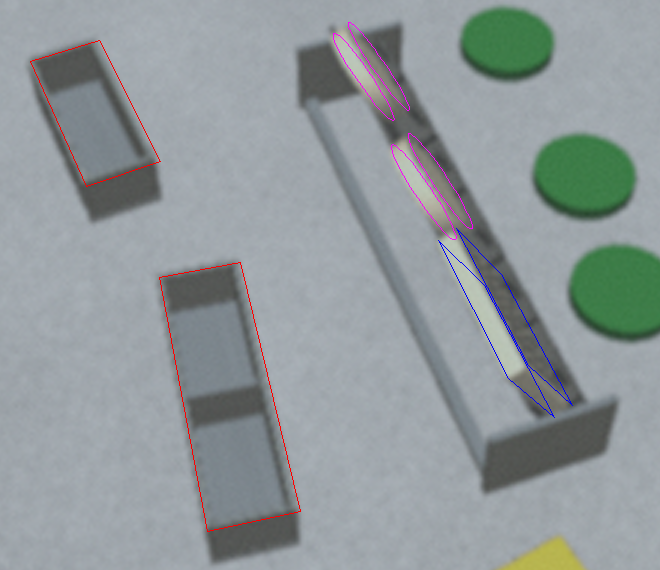

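The overlays lie on the bins and the ware, so these fits hold. I'll refit with the known heights, then plan waypoints.

```bash
python3 - <<'E'
from h import *
import json
def rim(w):return [[32.5,w,55],[32.5,-w,55],[-32.5,-w,55],[-32.5,w,55]]
pb,_=fit(rim(82.5),{"top":[(30,433),(258,402),(266,488),(36,518)],"side":[(95,42),(157,160),(85,185),(32,60)]},0,[450,180,0,0],[0,1,3])
db,_=fit(rim(112.5),{"top":[(425,350),(733,373),(728,458),(420,437)],"side":[(237,262),(298,515),(208,528),(160,275)]},0,[450,-100,0,0],[0,1,3])
pl,_=fit([[8,63.5,42.5],[8,-63.5,42.5],[-8,-63.5,42.5],[-8,63.5,42.5]],{"top":[(555,135),(742,122),(742,150),(562,157)],"side":[(458,235),(523,362),(508,375),(440,238)]},np.pi/6,[650,-150,97,0],[0,1,3])
np.set_printoptions(suppress=True,precision=2)
print(pb,db,pl)
json.dump(dict(pb=list(pb),db=list(db),pl=list(pl)),open("fit.json","w"))
E
cat > plan.py <<'E'
import json,numpy as np
from scipy.spatial.transform import Rotation as Ro
from cell import state
F=json.load(open("fit.json")); F["pl"][3]=F["pl"][3]
A=np.pi/6
def tool(yaw,lean): # tool z = -piece z, tool y = piece x, tool x = piece y
    P=Ro.from_euler("ZY",[yaw,-lean]).as_matrix(); return np.c_[P[:,1],P[:,0],-P[:,2]]
def rackp(pocket,h): # pocket 0 plate,1 mid dish,2 left dish; h=tcp height along slant from ledge
    v=F["pl"];P=Ro.from_euler("ZY",[v[3],-A]).as_matrix()
    return P@[0,138*pocket,h-42.5]+v[:3],tool(v[3],A)
def binp(b,yl,z):
    v=F[b];P=Ro.from_euler("Z",v[3]).as_matrix();return P@[0,yl,0]+[v[0],v[1],z],tool(v[3],0)
def go(tgt,cur=None):
    if cur is None:
        s=state();cur=(np.array(s["eef_pos"]),Ro.from_euler("xyz",s["tcp_rot"]).as_matrix())
    d=tgt[0]-cur[0];w=np.degrees(Ro.from_matrix(tgt[1]@cur[1].T).as_rotvec())
    n=max(np.ceil(np.linalg.norm(d)/60),np.ceil(np.linalg.norm(w)/10.5),1)
    print("tgt",np.round(tgt[0],1),"slide",np.round(d,1),"turn",np.round(w,1),"n",n,"per row",np.round(d/n,1),np.round(w/n,2))
    return tgt
E
python3 - <<'E'
from plan import *
for k,H in((2,90),(1,90),(0,85)):
    print(k); c=go(rackp(k,H+70)); c=go(rackp(k,H-26),c); c=go(rackp(k,H+60),c)
    b=("db",(56 if k==2 else -56)) if k else ("pb",0)
    c=go(binp(*b,180),c); c=go(binp(*b,5+H-26+1),c)
E
```

```text
[439.62 163.29   0.     0.12] [ 478.95 -146.06    0.     -0.07] [ 681.49 -184.2    97.      0.03]
2
tgt [613.1  89.6 198.8] slide [ 465.3 -517.7  -15.9] turn [ 20.3 -24.9 -72.5] n 12.0 per row [ 38.8 -43.1  -1.3] [ 1.69 -2.08 -6.04]
tgt [661.1  91.3 115.6] slide [ 48.    1.7 -83.1] turn [0. 0. 0.] n 2.0 per row [ 24.    0.8 -41.6] [0. 0. 0.]
tgt [618.1  89.7 190.1] slide [-43.   -1.5  74.5] turn [0. 0. 0.] n 2.0 per row [-21.5  -0.8  37.2] [0. 0. 0.]
tgt [483.1 -90.2 180. ] slide [-135.1 -180.   -10.1] turn [ 0.6 30.  -6.1] n 4.0 per row [-33.8 -45.   -2.5] [ 0.14  7.5  -1.52]
tgt [483.1 -90.2  70. ] slide [   0.    0. -110.] turn [0. 0. 0.] n 2.0 per row [  0.   0. -55.] [0. 0. 0.]
1
tgt [617.9 -48.3 198.8] slide [ 470.1 -655.6  -15.9] turn [ 20.3 -24.9 -72.5] n 14.0 per row [ 33.6 -46.8  -1.1] [ 1.45 -1.78 -5.18]
tgt [665.9 -46.7 115.6] slide [ 48.    1.7 -83.1] turn [0. 0. 0.] n 2.0 per row [ 24.    0.8 -41.6] [0. 0. 0.]
tgt [622.9 -48.2 190.1] slide [-43.   -1.5  74.5] turn [0. 0. 0.] n 2.0 per row [-21.5  -0.8  37.2] [0. 0. 0.]
tgt [ 474.8 -201.9  180. ] slide [-148.1 -153.7  -10.1] turn [ 0.6 30.  -6.1] n 4.0 per row [-37.  -38.4  -2.5] [ 0.14  7.5  -1.52]
tgt [ 474.8 -201.9   70. ] slide [   0.    0. -110.] turn [0. 0. 0.] n 2.0 per row [  0.   0. -55.] [0. 0. 0.]
0
tgt [ 625.3 -186.2  194.4] slide [ 477.5 -793.4  -20.2] turn [ 20.3 -24.9 -72.5] n 16.0 per row [ 29.8 -49.6  -1.3] [ 1.27 -1.56 -4.53]
tgt [ 673.2 -184.5  111.3] slide [ 48.    1.7 -83.1] turn [0. 0. 0.] n 2.0 per row [ 24.    0.8 -41.6] [0. 0. 0.]
tgt [ 630.3 -186.   185.8] slide [-43.   -1.5  74.5] turn [0. 0. 0.] n 2.0 per row [-21.5  -0.8  37.2] [0. 0. 0.]
tgt [439.6 163.3 180. ] slide [-190.7  349.3   -5.8] turn [-2.4 29.9  5. ] n 7.0 per row [-27.2  49.9  -0.8] [-0.34  4.27  0.72]
tgt [439.6 163.3  65. ] slide [   0.    0. -115.] turn [0. 0. 0.] n 2.0 per row [  0.    0.  -57.5] [0. 0. 0.]
```

Emit:
jog_arm([
  {"slide": [31,-34.5,0],"turn": [1.35,-1.66,-4.83],"claw": 65},
  {"slide": [31,-34.5,0],"turn": [1.35,-1.66,-4.83],"claw": 65},
  {"slide": [31,-34.5,0],"turn": [1.35,-1.66,-4.83],"claw": 65},
  {"slide": [31,-34.5,0],"turn": [1.35,-1.66,-4.83],"claw": 65},
  {"slide": [31,-34.5,0],"turn": [1.35,-1.66,-4.83],"claw": 65},
])

```text
t: 1.82
eef_pos: [303.7, 433.6, 214.9]
tcp_rot: [2.972, 0.079, 2.471]
ft_force: [0.2, 1.4, -0.4]
opening: 0.656
grip_force: 0.0
```

Emit:
jog_arm([
  {"slide": [31,-34.5,0],"turn": [1.35,-1.66,-4.83],"claw": 65},
  {"slide": [31,-34.5,0],"turn": [1.35,-1.66,-4.83],"claw": 65},
  {"slide": [31,-34.5,0],"turn": [1.35,-1.66,-4.83],"claw": 65},
  {"slide": [31,-34.5,0],"turn": [1.35,-1.66,-4.83],"claw": 65},
  {"slide": [31,-34.5,0],"turn": [1.35,-1.66,-4.83],"claw": 65},
])

```text
t: 2.45
eef_pos: [458.8, 261.1, 215.0]
tcp_rot: [2.786, 0.078, 2.033]
ft_force: [0.7, 1.1, 0.4]
opening: 0.651
grip_force: 0.0
```

Emit:
jog_arm([
  {"slide": [31,-34.5,0],"turn": [1.35,-1.66,-4.83],"claw": 65},
  {"slide": [31,-34.5,0],"turn": [1.35,-1.66,-4.83],"claw": 65},
  {"slide": [31,-34.5,0],"turn": [1.35,-1.66,-4.83],"claw": 65},
  {"slide": [31,-34.5,0],"turn": [1.35,-1.66,-4.83],"claw": 65},
  {"slide": [31,-34.5,0],"turn": [1.35,-1.66,-4.83],"claw": 65},
])

```text
t: 3.08
eef_pos: [613.8, 88.4, 214.9]
tcp_rot: [2.618, -0.0, 1.604]
ft_force: [-0.0, 1.2, 1.1]
opening: 0.649
grip_force: 0.0
```

```bash
python3 - <<'E'
from plan import *
s=state();print(s["t"],s["joints"],s["opening"],s["ft_force"]);go(rackp(2,160));go(rackp(2,64))
E
```

```text
3.075 [ 0.03759351  0.34051938  1.93662301 -0.006847    0.34055387  0.01049714] 0.6490915548548588 [-0.01865891  1.20411376  1.11974246]
tgt [613.1  89.6 198.8] slide [ -0.7   1.2 -16.1] turn [-0.   0.   0.1] n 1.0 per row [ -0.7   1.2 -16.1] [-0.    0.02  0.12]
tgt [661.1  91.3 115.6] slide [ 47.3   2.8 -99.2] turn [-0.   0.   0.1] n 2.0 per row [ 23.7   1.4 -49.6] [-0.    0.01  0.06]
```

Emit:
jog_arm([
  {"slide": [0,1.5,-16],"claw": 65},
  {"slide": [18,0.5,-31],"claw": 65},
  {"slide": [15,0.5,-26],"claw": 65},
  {"slide": [14.5,0.5,-26],"claw": 65},
  {"slide": [0,0,0],"claw": 65},
])

```text
validation failed for argument at $.ta...
```

```bash
python3 - <<'E'
from plan import *
from cell import *
import cv2
go(rackp(2,64)); cv2.imwrite("pics/w1.png",read_camera("wrist")["frame"])
E
```

```text
tgt [661.1  91.3 115.6] slide [ 47.3   2.8 -99.2] turn [-0.   0.   0.1] n 2.0 per row [ 23.7   1.4 -49.6] [-0.    0.01  0.06]
```

View pics/w1.png

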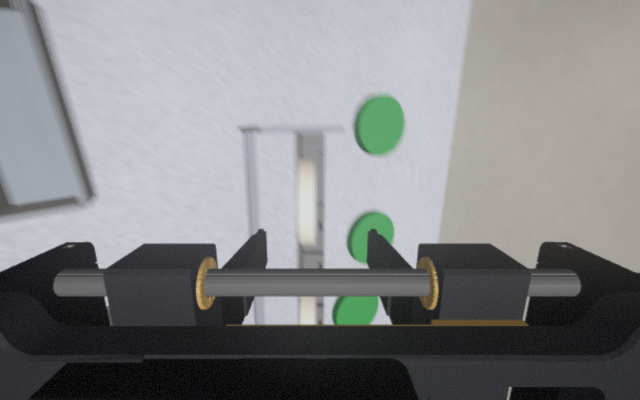

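The move was refused because "turn" is missing. The wrist view shows the left dish at (307,205) and the middle dish at about (307,310). I'll check my model against it by projection.

```bash
python3 - <<'E'
from plan import *
from cell import *
r=read_camera("wrist")
def p(X): q=r["mtx"]@(r["R"]@X+r["t"]);return np.round(q[:2]/q[2],0)
v=F["pl"];P=Ro.from_euler("ZY",[v[3],-A]).as_matrix()
for k in(2,1):
    for L in([0,0,90],[0,45,45],[0,-45,45],[8,0,90],[-8,0,90]): print(k,L,p(P@(np.array(L)+[0,138*k,-42.5])+v[:3]))
print("tcp",p(np.array(state()["eef_pos"])))
E
```

```text
2 [0, 0, 90] [304. 205.]
2 [0, 45, 45] [305. 150.]
2 [0, -45, 45] [306. 236.]
2 [8, 0, 90] [313. 205.]
2 [-8, 0, 90] [295. 206.]
1 [0, 0, 90] [307. 339.]
1 [0, 45, 45] [307. 276.]
1 [0, -45, 45] [308. 345.]
1 [8, 0, 90] [315. 339.]
1 [-8, 0, 90] [299. 339.]
tcp [314. 243.]
```

Emit:
jog_arm([
  {"slide": [0,1.5,-16],"turn": [0,0,0],"claw": 65},
])

```text
t: 3.3
eef_pos: [613.2, 90.9, 199.3]
tcp_rot: [2.618, 0.001, 1.606]
ft_force: [0.0, -0.7, -0.3]
opening: 0.648
grip_force: 0.0
```

```bash
python3 - <<'E'
from plan import *
from cell import *
import cv2
v=F["pl"];P=Ro.from_euler("ZY",[v[3],-A]).as_matrix()
a=np.linspace(0,2*np.pi,60)
for c in("wrist","top"):
    r=read_camera(c); im=cv2.resize(r["frame"],None,fx=4,fy=4,interpolation=cv2.INTER_CUBIC)
    for k in(2,1):
        for s in(8,-8):
            X=(np.c_[s+0*a,138*k+45*np.cos(a),2.5+45*np.sin(a)])@P.T+v[:3]
            q=(X@r["R"].T+r["t"])@r["mtx"].T;q=q[:,:2]/q[:,2:]
            cv2.polylines(im,[np.int32((q+.5)*4-.5)],True,(255,0,255),1)
    if c=="wrist": w=im[110*4:260*4,250*4:350*4]
    else: t=im[155*4:215*4,235*4:345*4]
H=np.zeros((600,w.shape[1]+t.shape[1]-40,3),np.uint8);H[:,:400]=w;H[:240,400:]=t[:,:400]
H=cv2.convertScaleAbs(H,alpha=1.3);cv2.imwrite("pics/w2.png",H)
E
```

```text
(no output)
```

View pics/w2.png

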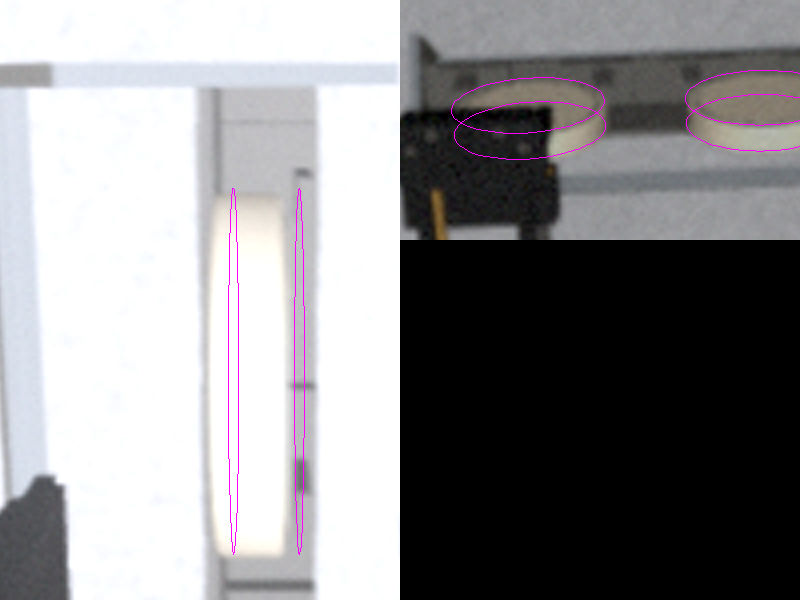

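The wrist overlay shows the dish about 4 mm towards the robot, across its thickness, from my model. Its y agrees to within 1 mm. I'll shift by about 3.5 mm and go in.

Emit:
jog_arm([
  {"slide": [15,0,-33],"turn": [0,0,0],"claw": 65},
  {"slide": [15,0,-26.5],"turn": [0,0,0],"claw": 65},
  {"slide": [15,0,-26],"turn": [0,0,0],"claw": 65},
  {"slide": [0,0,0],"turn": [0,0,0],"claw": 2},
  {"slide": [0,0,0],"turn": [0,0,0],"claw": 2},
])

```text
t: 4.03
eef_pos: [657.5, 91.7, 114.2]
tcp_rot: [2.618, 0.001, 1.607]
ft_force: [-0.1, -1.0, -0.3]
opening: 0.499
grip_force: 0.0
```

Emit:
jog_arm([
  {"slide": [0,0,0],"turn": [0,0,0],"claw": 2},
  {"slide": [0,0,0],"turn": [0,0,0],"claw": 2},
  {"slide": [0,0,0],"turn": [0,0,0],"claw": 2},
])

```text
t: 4.4
eef_pos: [657.8, 91.3, 113.7]
tcp_rot: [2.618, 0.001, 1.607]
ft_force: [-0.8, 0.3, 0.0]
opening: 0.178
grip_force: 0.0
```

Emit:
jog_arm([
  {"slide": [0,0,0],"turn": [0,0,0],"claw": 2},
  {"slide": [0,0,0],"turn": [0,0,0],"claw": 2},
])

```text
t: 4.65
eef_pos: [658.1, 91.3, 113.6]
tcp_rot: [2.618, 0.001, 1.607]
ft_force: [-0.4, 0.5, 5.3]
opening: 0.166
grip_force: 30.0
```

Emit:
jog_arm([
  {"slide": [-10,-0.5,17],"turn": [0,0,0],"claw": 2},
  {"slide": [-11,-0.5,19],"turn": [0,0,0],"claw": 2},
  {"slide": [-11,-0.5,19],"turn": [0,0,0],"claw": 2},
  {"slide": [-11,-0.5,19],"turn": [0,0,0],"claw": 2},
])

```text
t: 5.15
eef_pos: [614.1, 89.2, 187.3]
tcp_rot: [2.62, 0.001, 1.607]
ft_force: [0.7, 0.5, -0.8]
opening: 0.163
grip_force: 30.0
```

```bash
python3 - <<'E'
from plan import *
go(binp("db",55,170))
E
```

```text
tgt [483.  -91.2 170. ] slide [-131.1 -180.4  -17.3] turn [ 0.6 29.9 -6.1] n 4.0 per row [-32.8 -45.1  -4.3] [ 0.15  7.47 -1.53]
```

Emit:
jog_arm([
  {"slide": [-26,-36,-1],"turn": [0.1,6,-1.2],"claw": 2},
  {"slide": [-26,-36,-1],"turn": [0.1,6,-1.2],"claw": 2},
  {"slide": [-26,-36,-5],"turn": [0.1,6,-1.2],"claw": 2},
  {"slide": [-26,-36,-5],"turn": [0.1,6,-1.2],"claw": 2},
  {"slide": [-26,-36,-5],"turn": [0.1,6,-1.2],"claw": 2},
])

```text
t: 5.78
eef_pos: [483.6, -91.7, 170.1]
tcp_rot: [-3.137, 0.001, 1.499]
ft_force: [0.1, 0.4, -0.8]
opening: 0.162
grip_force: 30.0
```

Emit:
jog_arm([
  {"slide": [0,0,-20],"turn": [0,0,0],"claw": 2},
  {"slide": [0,0,0],"turn": [0,0,0],"claw": 2},
])

```text
t: 6.02
eef_pos: [484.0, -90.8, 149.1]
tcp_rot: [-3.138, 0.0, 1.499]
ft_force: [0.7, 0.2, 0.1]
opening: 0.169
grip_force: 30.0
```

```bash
python3 - <<'E'
from plan import *
from cell import *
import cv2
go(binp("db",55,70))
ims=[]
for c,(y0,y1,x0,x1),f in(("side",(200,350,200,330),4),("top",(220,310,300,430),3)):
    im=cv2.resize(read_camera(c)["frame"][y0:y1,x0:x1],None,fx=f,fy=f,interpolation=cv2.INTER_CUBIC)
    ims.append(im)
h=np.zeros((600,520+270,3),np.uint8);h[:,:520]=ims[0];t=cv2.resize(ims[1],(270,187));h[:187,520:]=t
cv2.imwrite("pics/b1.png",h)
E
```

```text
tgt [483.  -91.2  70. ] slide [ -1.   -0.4 -79.1] turn [-0.  -0.2 -0.1] n 2.0 per row [ -0.5  -0.2 -39.6] [-0.   -0.11 -0.05]
```

View pics/b1.png

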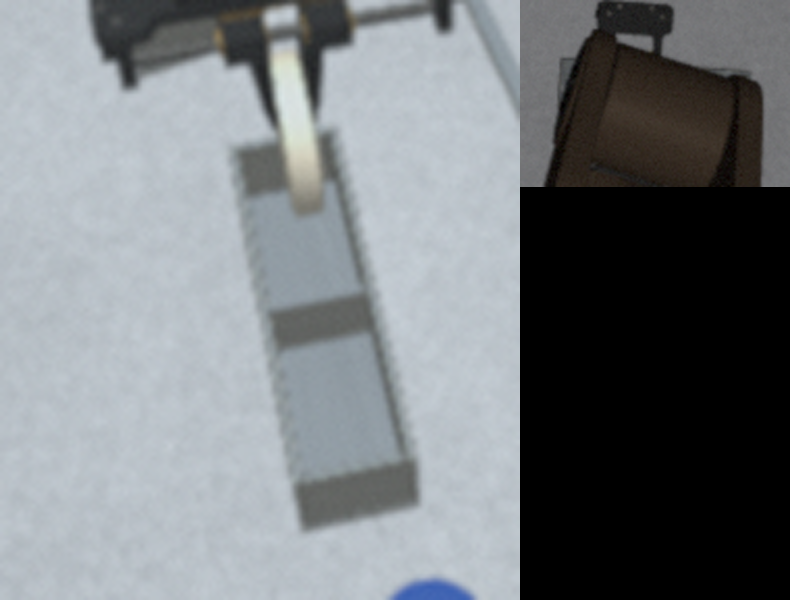

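The dish is held upright over the bin's +y compartment at crop (300,120), about 80 mm above the floor. I'll lower it and watch the force.

Emit:
jog_arm([
  {"slide": [-0.5,0,-25],"turn": [0,0,0],"claw": 2},
  {"slide": [-0.5,0,-20],"turn": [0,0,0],"claw": 2},
  {"slide": [0,0,0],"turn": [0,0,0],"claw": 2},
])

```text
t: 6.5
eef_pos: [483.6, -90.2, 104.9]
tcp_rot: [-3.139, 0.001, 1.501]
ft_force: [-0.8, -0.1, 0.2]
opening: 0.168
grip_force: 30.0
```

Emit:
jog_arm([
  {"slide": [0,0,-14],"turn": [0,0,0],"claw": 2},
  {"slide": [0,0,-14],"turn": [0,0,0],"claw": 2},
  {"slide": [0,0,0],"turn": [0,0,0],"claw": 2},
])

```text
t: 6.88
eef_pos: [483.4, -90.5, 76.3]
tcp_rot: [-3.139, 0.001, 1.5]
ft_force: [-0.8, 0.1, -1.1]
opening: 0.171
grip_force: 30.0
```

Emit:
jog_arm([
  {"slide": [0,0,-2],"turn": [0,0,0],"claw": 2},
  {"slide": [0,0,0],"turn": [0,0,0],"claw": 2},
])

```text
t: 7.12
eef_pos: [483.9, -90.8, 75.3]
tcp_rot: [-3.141, 0.001, 1.5]
ft_force: [0.9, 0.4, -0.3]
opening: 0.168
grip_force: 30.0
```

Emit:
jog_arm([
  {"slide": [0,0,-2.5],"turn": [0,0,0],"claw": 2},
  {"slide": [0,0,0],"turn": [0,0,0],"claw": 2},
])

```text
t: 7.38
eef_pos: [483.8, -90.7, 72.6]
tcp_rot: [-3.141, 0.001, 1.5]
ft_force: [0.8, 0.1, 0.6]
opening: 0.166
grip_force: 30.0
```

Emit:
jog_arm([
  {"slide": [0,0,-2],"turn": [0,0,0],"claw": 2},
  {"slide": [0,0,0],"turn": [0,0,0],"claw": 2},
])

```text
t: 7.62
eef_pos: [483.7, -90.7, 70.5]
tcp_rot: [-3.141, 0.001, 1.5]
ft_force: [-0.4, -0.4, -1.2]
opening: 0.167
grip_force: 30.0
```

Emit:
jog_arm([
  {"slide": [0,0,-2],"turn": [0,0,0],"claw": 2},
  {"slide": [0,0,0],"turn": [0,0,0],"claw": 2},
])

```text
t: 7.88
eef_pos: [484.3, -90.9, 69.5]
tcp_rot: [3.141, 0.001, 1.5]
ft_force: [-2.3, 0.7, 12.9]
opening: 0.164
grip_force: 30.0
```

Emit:
jog_arm([
  {"slide": [0,0,-1.5],"turn": [0,0,0],"claw": 2},
  {"slide": [0,0,0],"turn": [0,0,0],"claw": 2},
])

```text
t: 8.12
eef_pos: [484.6, -91.0, 69.3]
tcp_rot: [3.14, 0.002, 1.5]
ft_force: [-5.7, 1.7, 32.7]
opening: 0.165
grip_force: 30.0
```

It's on the floor at z≈69.5, as predicted. Release and rise.

Emit:
jog_arm([
  {"slide": [0,0,1.5],"turn": [0,0,0],"claw": 22},
  {"slide": [0,0,0],"turn": [0,0,0],"claw": 30},
  {"slide": [0,0,0],"turn": [0,0,0],"claw": 50},
  {"slide": [0,0,0],"turn": [0,0,0],"claw": 65},
  {"slide": [0,0,0],"turn": [0,0,0],"claw": 65},
])

```text
t: 8.75
eef_pos: [483.8, -90.7, 68.5]
tcp_rot: [-3.141, 0.001, 1.5]
ft_force: [0.1, 0.1, -0.6]
opening: 0.564
grip_force: 0.0
```

Emit:
jog_arm([
  {"slide": [0,0,20],"turn": [0,0,0],"claw": 65},
  {"slide": [0,0,50],"turn": [0,0,0],"claw": 65},
  {"slide": [0,0,50],"turn": [0,0,0],"claw": 65},
])

```text
t: 9.12
eef_pos: [483.5, -90.6, 189.8]
tcp_rot: [-3.14, 0.001, 1.5]
ft_force: [-1.0, -0.1, 0.4]
opening: 0.648
grip_force: 0.0
```

```bash
python3 - <<'E'
from plan import *
t=rackp(1,160);t=(t[0]+[-3.5,0,-2],t[1]);go(t)
E
```

```text
tgt [614.4 -48.3 196.8] slide [130.9  42.3   6.9] turn [ -0.5 -30.1   5.9] n 3.0 per row [43.6 14.1  2.3] [ -0.16 -10.04   1.98]
```

Emit:
jog_arm([
  {"slide": [33,10.5,4],"turn": [-0.1,-7.5,1.5],"claw": 65},
  {"slide": [33,10.5,4],"turn": [-0.1,-7.5,1.5],"claw": 65},
  {"slide": [33,10.5,0],"turn": [-0.1,-7.5,1.5],"claw": 65},
  {"slide": [32,10.5,-1],"turn": [-0.1,-7.5,1.5],"claw": 65},
  {"slide": [0,0,0],"turn": [0,0,0],"claw": 65},
])

```text
t: 9.75
eef_pos: [614.3, -48.2, 194.7]
tcp_rot: [2.622, -0.002, 1.608]
ft_force: [-0.2, -0.5, 0.9]
opening: 0.65
grip_force: 0.0
```

```bash
python3 - <<'E'
from plan import *
from cell import *
import cv2
t=rackp(1,64);t=(t[0]+[-3.5,0,-2],t[1]);go(t)
r=read_camera("wrist")
v=F["pl"];P=Ro.from_euler("ZY",[v[3],-A]).as_matrix()
g=r["frame"].astype(float)
def p(L): q=r["mtx"]@(r["R"]@(P@(np.array(L)+[0,138,-42.5])+v[:3])+r["t"]);return q[:2]/q[2]
for L in([-8,0,90],[8,0,90],[0,45,45],[0,-45,45]):print(p(L).round(1))
# ware: warm-coloured (r>b)
m=((g[...,2]-g[...,0])>12)&(g[...,1]>130)&(g[...,2]>g[...,1]-3)
y=int(p([0,0,90])[1]);
n,lab,st,ce=cv2.connectedComponentsWithStats(m.astype(np.uint8))
print([s.tolist() for s in st[1:] if s[4]>150])
print(g[y,285:335:3].astype(int).tolist())
E
```

```text
tgt [662.4 -46.7 113.6] slide [ 48.1   1.5 -81. ] turn [-0.1 -0.2 -0.1] n 2.0 per row [ 24.1   0.8 -40.5] [-0.05 -0.1  -0.06]
[313.7 215. ]
[332.7 215. ]
[322.6 156.3]
[322.2 245. ]
[[311, 160, 18, 23, 324], [77, 212, 26, 40, 704], [196, 267, 9, 42, 176]]
[[210, 202, 200], [206, 199, 197], [206, 197, 196], [206, 198, 196], [210, 203, 201], [207, 199, 199], [204, 196, 195], [179, 172, 172], [149, 147, 149], [218, 221, 219], [222, 223, 220], [222, 223, 220], [223, 223, 220], [223, 222, 218], [223, 222, 219], [165, 165, 164], [147, 145, 147]]
```

Emit:
jog_arm([
  {"slide": [17,0.5,-28.5],"turn": [0,0,0],"claw": 65},
  {"slide": [16,0.5,-26],"turn": [0,0,0],"claw": 65},
  {"slide": [16,0.5,-26],"turn": [0,0,0],"claw": 50},
  {"slide": [0,0,0],"turn": [0,0,0],"claw": 2},
  {"slide": [0,0,0],"turn": [0,0,0],"claw": 2},
])

```text
t: 10.42
eef_pos: [663.5, -47.2, 116.2]
tcp_rot: [2.619, -0.001, 1.607]
ft_force: [0.7, -1.2, -0.5]
opening: 0.392
grip_force: 0.0
```

Emit:
jog_arm([
  {"slide": [0,0,0],"turn": [0,0,0],"claw": 2},
  {"slide": [0,0,0],"turn": [0,0,0],"claw": 2},
  {"slide": [0,0,0],"turn": [0,0,0],"claw": 2},
  {"slide": [0,0,0],"turn": [0,0,0],"claw": 2},
  {"slide": [0,0,0],"turn": [0,0,0],"claw": 2},
])

```text
t: 11.05
eef_pos: [663.9, -47.2, 115.8]
tcp_rot: [2.618, -0.001, 1.607]
ft_force: [-4.2, 0.0, 5.9]
opening: 0.169
grip_force: 30.0
```

Emit:
jog_arm([
  {"slide": [-10,-0.5,17],"turn": [0,0,0],"claw": 2},
  {"slide": [-11,-0.5,19],"turn": [0,0,0],"claw": 2},
  {"slide": [-11,-0.5,19],"turn": [0,0,0],"claw": 2},
  {"slide": [-11,-0.5,19],"turn": [0,0,0],"claw": 2},
])

```text
t: 11.55
eef_pos: [620.3, -49.2, 189.6]
tcp_rot: [2.62, -0.001, 1.607]
ft_force: [-0.6, 0.2, -0.3]
opening: 0.168
grip_force: 30.0
```

```bash
python3 - <<'E'
from plan import *
go(binp("db",-55,150))
E
```

```text
tgt [ 474.9 -200.9  150. ] slide [-145.4 -151.8  -39.6] turn [ 0.5 29.9 -6.1] n 4.0 per row [-36.3 -37.9  -9.9] [ 0.12  7.48 -1.54]
```

Emit:
jog_arm([
  {"slide": [-29,-30.5,0],"turn": [0.1,6,-1.2],"claw": 2},
  {"slide": [-29,-30.5,0],"turn": [0.1,6,-1.2],"claw": 2},
  {"slide": [-29,-30.5,0],"turn": [0.1,6,-1.2],"claw": 2},
  {"slide": [-29,-30.5,-10],"turn": [0.1,6,-1.2],"claw": 2},
  {"slide": [-29.5,-30,-20],"turn": [0.1,6,-1.2],"claw": 2},
])

```text
t: 12.18
eef_pos: [474.6, -202.4, 159.6]
tcp_rot: [-3.139, 0.001, 1.499]
ft_force: [-0.4, -0.2, -0.9]
opening: 0.167
grip_force: 30.0
```

Emit:
jog_arm([
  {"slide": [0,0,-30],"turn": [0,0,0],"claw": 2},
  {"slide": [0,0,-30],"turn": [0,0,0],"claw": 2},
  {"slide": [0,0,0],"turn": [0,0,0],"claw": 2},
])

```text
t: 12.55
eef_pos: [474.4, -200.8, 97.7]
tcp_rot: [-3.137, -0.002, 1.499]
ft_force: [0.3, 0.3, -0.3]
opening: 0.167
grip_force: 30.0
```

```bash
python3 - <<'E'
from plan import *
go(binp("db",-55,70)); print(state()["ft_force"])
E
```

```text
tgt [ 474.9 -200.9   70. ] slide [  0.5  -0.1 -27.7] turn [-0.1 -0.2 -0.1] n 1.0 per row [  0.5  -0.1 -27.7] [-0.15 -0.24 -0.12]
[ 0.34800086  0.32444606 -0.3137225 ]
```

Emit:
jog_arm([
  {"slide": [0,0,-10],"turn": [0,0,0],"claw": 2},
  {"slide": [0,0,-11],"turn": [0,0,0],"claw": 2},
  {"slide": [0,0,0],"turn": [0,0,0],"claw": 2},
])

```text
t: 12.92
eef_pos: [475.2, -201.1, 77.8]
tcp_rot: [-3.14, -0.001, 1.5]
ft_force: [-1.2, 0.0, -0.8]
opening: 0.165
grip_force: 30.0
```

Emit:
jog_arm([
  {"slide": [0,0,-3],"turn": [0,0,0],"claw": 2},
  {"slide": [0,0,0],"turn": [0,0,0],"claw": 2},
])

```text
t: 13.18
eef_pos: [475.4, -201.2, 75.2]
tcp_rot: [-3.141, -0.001, 1.5]
ft_force: [0.3, 0.7, -0.6]
opening: 0.166
grip_force: 30.0
```

Emit:
jog_arm([
  {"slide": [0,0,-2],"turn": [0,0,0],"claw": 2},
  {"slide": [0,0,0],"turn": [0,0,0],"claw": 2},
])

```text
t: 13.42
eef_pos: [475.3, -201.2, 73.1]
tcp_rot: [-3.141, -0.001, 1.5]
ft_force: [-0.0, 1.0, -0.8]
opening: 0.165
grip_force: 30.0
```

Emit:
jog_arm([
  {"slide": [0,0,-2],"turn": [0,0,0],"claw": 2},
  {"slide": [0,0,0],"turn": [0,0,0],"claw": 2},
])

```text
t: 13.68
eef_pos: [475.4, -201.3, 71.6]
tcp_rot: [-3.141, -0.0, 1.5]
ft_force: [-1.0, 0.9, 6.3]
opening: 0.165
grip_force: 30.0
```

Emit:
jog_arm([
  {"slide": [0,0,-1.5],"turn": [0,0,0],"claw": 2},
  {"slide": [0,0,0],"turn": [0,0,0],"claw": 2},
])

```text
t: 13.92
eef_pos: [475.7, -201.5, 71.4]
tcp_rot: [3.141, 0.0, 1.5]
ft_force: [-4.5, 1.3, 24.2]
opening: 0.167
grip_force: 30.0
```

Standing on the floor. Release.

Emit:
jog_arm([
  {"slide": [0,0,1.5],"turn": [0,0,0],"claw": 22},
  {"slide": [0,0,0],"turn": [0,0,0],"claw": 30},
  {"slide": [0,0,0],"turn": [0,0,0],"claw": 50},
  {"slide": [0,0,0],"turn": [0,0,0],"claw": 65},
  {"slide": [0,0,0],"turn": [0,0,0],"claw": 65},
])

```text
t: 14.55
eef_pos: [475.3, -201.2, 71.0]
tcp_rot: [-3.14, -0.001, 1.5]
ft_force: [-0.2, -0.3, -0.0]
opening: 0.562
grip_force: 0.0
```

Emit:
jog_arm([
  {"slide": [0,0,20],"turn": [0,0,0],"claw": 65},
  {"slide": [0,0,50],"turn": [0,0,0],"claw": 65},
  {"slide": [0,0,50],"turn": [0,0,0],"claw": 65},
])

```text
t: 14.92
eef_pos: [475.1, -201.1, 192.3]
tcp_rot: [-3.14, -0.001, 1.5]
ft_force: [0.2, 1.1, -0.4]
opening: 0.652
grip_force: 0.0
```

```bash
python3 - <<'E'
from plan import *
t=rackp(0,155);t=(t[0]+[-2.5,0,-1],t[1]);go(t)
E
```

```text
tgt [ 622.8 -186.2  193.4] slide [147.7  14.9   1.1] turn [ -0.6 -30.1   5.9] n 3.0 per row [49.2  5.   0.4] [ -0.2  -10.04   1.98]
```

Emit:
jog_arm([
  {"slide": [37,3.5,4],"turn": [-0.1,-7.5,1.5],"claw": 65},
  {"slide": [37,3.5,4],"turn": [-0.1,-7.5,1.5],"claw": 65},
  {"slide": [37,4,0],"turn": [-0.2,-7.5,1.5],"claw": 65},
  {"slide": [37,4,-6],"turn": [-0.2,-7.5,1.5],"claw": 65},
  {"slide": [0,0,0],"turn": [0,0,0],"claw": 65},
])

```text
t: 15.55
eef_pos: [622.9, -185.8, 191.8]
tcp_rot: [2.622, -0.001, 1.607]
ft_force: [-0.2, -0.1, -0.1]
opening: 0.652
grip_force: 0.0
```

```bash
python3 - <<'E'
from plan import *
from cell import *
t=rackp(0,59);t=(t[0]+[-2.5,0,-1],t[1]);go(t)
r=read_camera("wrist")
v=F["pl"];P=Ro.from_euler("ZY",[v[3],-A]).as_matrix()
g=r["frame"].astype(int)
def p(L): q=r["mtx"]@(r["R"]@(P@np.array(L)+v[:3])+r["t"]);return q[:2]/q[2]
for yy in(-40,0,30,55):
    a,b=p([-8,yy,42.5]),p([8,yy,42.5]);y=int(a[1]);x0=int(a[0])-16
    print(a.round(1),b.round(1),x0,g[y,x0:x0+50:2,1].tolist() if 0<=y<400 else "")
a,b=p([0,63.5,42.5]),p([0,-63.5,42.5]);print(a,b)
print(g[int(a[1])-14:int(a[1])+20:2,int(a[0])-2,1].tolist())
E
```

```text
tgt [ 670.7 -184.5  110.3] slide [ 47.9   1.3 -81.5] turn [-0.  -0.2 -0.1] n 2.0 per row [ 23.9   0.7 -40.7] [-0.02 -0.11 -0.04]
[311.7 258.8] [330.  258.9] 295 [105, 107, 107, 107, 108, 105, 137, 149, 214, 222, 221, 222, 222, 221, 222, 221, 182, 166, 174, 173, 172, 172, 173, 177, 186]
[311.5 214.9] [330.5 214.9] 295 [198, 202, 195, 196, 198, 169, 145, 174, 218, 222, 222, 223, 222, 222, 223, 222, 204, 147, 147, 147, 185, 199, 201, 201, 199]
[311.3 179.6] [330.9 179.6] 295 [198, 203, 197, 202, 199, 161, 146, 187, 221, 224, 222, 223, 223, 223, 222, 224, 215, 153, 148, 149, 176, 203, 203, 202, 203]
[311.2 148.5] [331.3 148.5] 295 [202, 203, 206, 200, 196, 156, 148, 192, 221, 223, 222, 221, 222, 223, 222, 222, 217, 150, 149, 150, 164, 203, 205, 206, 154]
[321.26473703 137.56556822] [320.77927129 283.09810311]
[150, 148, 151, 147, 148, 149, 151, 144, 139, 208, 222, 223, 222, 222, 223, 222, 222]
```

Emit:
jog_arm([
  {"slide": [16,0,-28.5],"turn": [0,0,0],"claw": 65},
  {"slide": [16,0,-27],"turn": [0,0,0],"claw": 65},
  {"slide": [16,0,-26],"turn": [0,0,0],"claw": 50},
  {"slide": [0,0,0],"turn": [0,0,0],"claw": 2},
  {"slide": [0,0,0],"turn": [0,0,0],"claw": 2},
])

```text
t: 16.23
eef_pos: [670.9, -186.3, 112.8]
tcp_rot: [2.619, 0.001, 1.607]
ft_force: [-0.3, 0.1, 0.1]
opening: 0.391
grip_force: 0.0
```

Emit:
jog_arm([
  {"slide": [0,0,0],"turn": [0,0,0],"claw": 2},
  {"slide": [0,0,0],"turn": [0,0,0],"claw": 2},
  {"slide": [0,0,0],"turn": [0,0,0],"claw": 2},
  {"slide": [0,0,0],"turn": [0,0,0],"claw": 2},
  {"slide": [0,0,0],"turn": [0,0,0],"claw": 2},
])

```text
t: 16.85
eef_pos: [671.2, -186.4, 112.5]
tcp_rot: [2.618, 0.001, 1.607]
ft_force: [-5.2, 0.3, 6.8]
opening: 0.165
grip_force: 30.0
```

Emit:
jog_arm([
  {"slide": [-10,-0.5,17],"turn": [0,0,0],"claw": 2},
  {"slide": [-11,-0.5,19],"turn": [0,0,0],"claw": 2},
  {"slide": [-11,-0.5,19],"turn": [0,0,0],"claw": 2},
  {"slide": [-11,-0.5,19],"turn": [0,0,0],"claw": 2},
  {"slide": [-10,0,18],"turn": [0,0,0],"claw": 2},
])

```text
t: 17.48
eef_pos: [617.7, -188.2, 204.4]
tcp_rot: [2.619, 0.001, 1.607]
ft_force: [0.4, 0.3, -0.1]
opening: 0.166
grip_force: 30.0
```

```bash
python3 - <<'E'
from plan import *
go(binp("pb",0,180))
E
```

```text
tgt [439.6 163.3 180. ] slide [-178.1  351.5  -24.4] turn [-2.4 29.8  4.9] n 7.0 per row [-25.4  50.2  -3.5] [-0.34  4.26  0.7 ]
```

Emit:
jog_arm([
  {"slide": [-18,35,0],"turn": [-0.25,3,0.5],"claw": 2},
  {"slide": [-18,35,0],"turn": [-0.25,3,0.5],"claw": 2},
  {"slide": [-18,35,0],"turn": [-0.25,3,0.5],"claw": 2},
  {"slide": [-18,35,0],"turn": [-0.25,3,0.5],"claw": 2},
  {"slide": [-18,35,0],"turn": [-0.25,3,0.5],"claw": 2},
])

```text
t: 18.1
eef_pos: [527.4, -12.4, 204.1]
tcp_rot: [2.883, 0.008, 1.652]
ft_force: [0.9, 0.1, -0.7]
opening: 0.164
grip_force: 30.0
```

Emit:
jog_arm([
  {"slide": [-18,35,-4],"turn": [-0.25,3,0.5],"claw": 2},
  {"slide": [-18,35,-5],"turn": [-0.25,3,0.5],"claw": 2},
  {"slide": [-18,35,-5],"turn": [-0.25,3,0.5],"claw": 2},
  {"slide": [-17,35,-5],"turn": [-0.25,3,0.5],"claw": 2},
  {"slide": [-17,36,-5],"turn": [-0.15,2.8,0.4],"claw": 2},
])

```text
t: 18.73
eef_pos: [439.7, 163.7, 179.9]
tcp_rot: [-3.141, 0.001, 1.695]
ft_force: [0.2, -0.2, -0.4]
opening: 0.163
grip_force: 30.0
```

Emit:
jog_arm([
  {"slide": [0,0,-40],"turn": [0,0,0],"claw": 2},
  {"slide": [0,0,-15],"turn": [0,0,0],"claw": 2},
  {"slide": [0,0,0],"turn": [0,0,0],"claw": 2},
])

```text
t: 19.1
eef_pos: [439.8, 162.7, 124.2]
tcp_rot: [-3.141, 0.001, 1.695]
ft_force: [-0.1, -0.3, 0.3]
opening: 0.161
grip_force: 30.0
```

```bash
python3 - <<'E'
from plan import *
from cell import *
import cv2
go(binp("pb",0,65))
im=read_camera("side")["frame"]
a=cv2.resize(im[130:230,190:310],None,fx=4,fy=4,interpolation=cv2.INTER_CUBIC)
b=cv2.resize(im[200:350,220:320],None,fx=3,fy=3,interpolation=cv2.INTER_CUBIC)
h=np.zeros((450,780,3),np.uint8);h[:400,:480]=a;h[:,480:]=b
cv2.imwrite("pics/b2.png",h)
E
```

```text
tgt [439.6 163.3  65. ] slide [ -0.2   0.6 -59.2] turn [ 0.1 -0.1 -0. ] n 1.0 per row [ -0.2   0.6 -59.2] [ 0.06 -0.05 -0.  ]
```

View pics/b2.png

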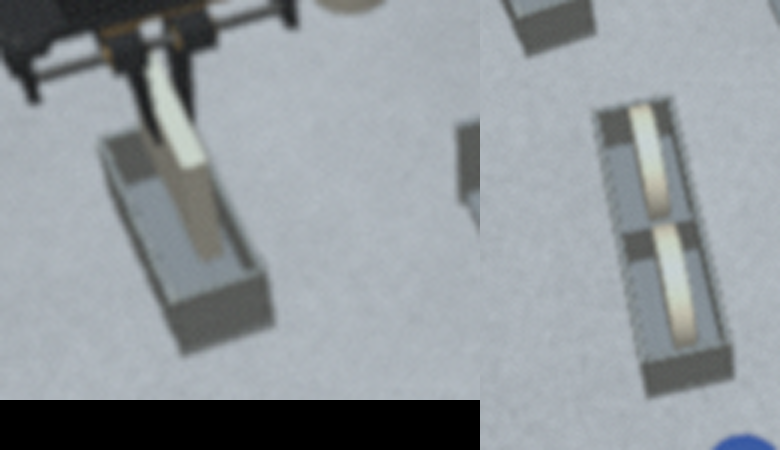

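Both dishes stand upright in the divided bin at crop (648,160) and (675,285). The plate hangs over its own bin at crop (180,160). I'll lower it.

Emit:
jog_arm([
  {"slide": [0,0.5,-25],"turn": [0,0,0],"claw": 2},
  {"slide": [0,0,-15],"turn": [0,0,0],"claw": 2},
  {"slide": [0,0,-10],"turn": [0,0,0],"claw": 2},
  {"slide": [0,0,0],"turn": [0,0,0],"claw": 2},
])

```text
t: 19.65
eef_pos: [440.5, 163.2, 74.8]
tcp_rot: [3.141, 0.0, 1.695]
ft_force: [0.2, 0.4, -0.9]
opening: 0.164
grip_force: 30.0
```

Emit:
jog_arm([
  {"slide": [0,0,-3.5],"turn": [0,0,0],"claw": 2},
  {"slide": [0,0,0],"turn": [0,0,0],"claw": 2},
])

```text
t: 19.9
eef_pos: [440.4, 163.3, 71.4]
tcp_rot: [3.14, 0.0, 1.695]
ft_force: [0.3, -0.0, -1.1]
opening: 0.166
grip_force: 30.0
```

Emit:
jog_arm([
  {"slide": [0,0,-2],"turn": [0,0,0],"claw": 2},
  {"slide": [0,0,0],"turn": [0,0,0],"claw": 2},
])

```text
t: 20.15
eef_pos: [440.3, 163.3, 69.2]
tcp_rot: [3.141, 0.0, 1.695]
ft_force: [-0.0, -0.0, -0.2]
opening: 0.167
grip_force: 30.0
```

Emit:
jog_arm([
  {"slide": [0,0,-2],"turn": [0,0,0],"claw": 2},
  {"slide": [0,0,0],"turn": [0,0,0],"claw": 2},
])

```text
t: 20.4
eef_pos: [440.2, 163.3, 67.0]
tcp_rot: [3.141, 0.0, 1.695]
ft_force: [0.2, -1.1, -0.5]
opening: 0.165
grip_force: 30.0
```

Emit:
jog_arm([
  {"slide": [0,0,-1.5],"turn": [0,0,0],"claw": 2},
  {"slide": [0,0,0],"turn": [0,0,0],"claw": 2},
])

```text
t: 20.65
eef_pos: [440.3, 163.3, 65.5]
tcp_rot: [3.141, 0.0, 1.695]
ft_force: [0.1, 0.9, -0.8]
opening: 0.167
grip_force: 30.0
```

Emit:
jog_arm([
  {"slide": [0,0,-1.5],"turn": [0,0,0],"claw": 2},
  {"slide": [0,0,0],"turn": [0,0,0],"claw": 2},
])

```text
t: 20.9
eef_pos: [440.4, 163.4, 65.0]
tcp_rot: [3.14, 0.0, 1.696]
ft_force: [-3.9, 1.1, 15.0]
opening: 0.165
grip_force: 30.0
```

Contact. Release and rise.

Emit:
jog_arm([
  {"slide": [0,0,0.5],"turn": [0,0,0],"claw": 22},
  {"slide": [0,0,0],"turn": [0,0,0],"claw": 30},
  {"slide": [0,0,0],"turn": [0,0,0],"claw": 50},
  {"slide": [0,0,0],"turn": [0,0,0],"claw": 65},
  {"slide": [0,0,0],"turn": [0,0,0],"claw": 65},
])

```text
t: 21.52
eef_pos: [440.3, 163.3, 64.6]
tcp_rot: [3.141, 0.0, 1.695]
ft_force: [-0.6, 0.6, -0.5]
opening: 0.555
grip_force: 0.0
```

Emit:
jog_arm([
  {"slide": [0,0,20],"turn": [0,0,0],"claw": 65},
  {"slide": [0,0,50],"turn": [0,0,0],"claw": 65},
  {"slide": [0,0,50],"turn": [0,0,0],"claw": 65},
  {"slide": [0,0,50],"turn": [0,0,0],"claw": 65},
  {"slide": [0,0,0],"turn": [0,0,0],"claw": 65},
])

```text
t: 22.15
eef_pos: [441.4, 163.6, 237.8]
tcp_rot: [3.134, -0.0, 1.696]
ft_force: [-0.3, -0.3, -1.1]
opening: 0.649
grip_force: 0.0
```

```bash
python3 - <<'E'
from plan import *
from cell import *
r=read_camera("side")
def p(X): q=r["mtx"]@(r["R"]@X+r["t"]);return np.round(q[:2]/q[2],0)
for q,X in(("plate",binp("pb",0,47)[0]),("dish1",binp("db",55,50)[0]),("dish1",binp("db",-55,50)[0])):
    print(q,p(X),[(np.round(d["xy"]).tolist(),round(d["conf"],2)) for d in look_for(q,"side")])
# top edge of the standing plate: brightness across bin x at top edge height
for x in range(-24,25,4):
    P=Ro.from_euler("Z",F["pb"][3]).as_matrix()@[x,0,90]+[F["pb"][0],F["pb"][1],0];u=p(P).astype(int);print(x,r["frame"][u[1],u[0]].tolist(),end=" ")
print(state()["ft_force"])
E
```

```text
plate [236. 183.] [([237.0, 183.0], 0.6), ([389.0, 361.0], 0.5), ([361.0, 235.0], 0.2)]
dish1 [276. 254.] [([374.0, 160.0], 0.9), ([412.0, 238.0], 0.88), ([284.0, 295.0], 0.84), ([398.0, 203.0], 0.78), ([275.0, 253.0], 0.64)]
dish1 [284. 295.] [([374.0, 160.0], 0.9), ([412.0, 238.0], 0.88), ([284.0, 295.0], 0.84), ([398.0, 203.0], 0.78), ([275.0, 253.0], 0.64)]
-24 [98, 97, 95] -20 [89, 92, 90] -16 [100, 106, 107] -12 [103, 111, 113] -8 [158, 167, 162] -4 [187, 196, 188] 0 [196, 206, 195] 4 [196, 205, 194] 8 [135, 141, 136] 12 [92, 95, 93] 16 [109, 111, 104] 20 [139, 136, 127] 24 [177, 172, 165] [-0.61980765 -0.56876296 -0.12719528]
```

All three pieces stand where the model predicts, within 1 px, and the robot is clear.

```bash
python3 -c "
from cell import *
print(job_done())"
```

```text
the job is handed in; nothing more can be done
None
```

The rack is empty: the plate stands on edge in the undivided bin and both dishes stand on edge in the divided bin. All were set down and released, and the job was handed in at about 22 s; it returned no verdict.

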